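# Reset the tripped starter box

## Task

The stainless starter box of the bag sealer has tripped. Turn both black wing latches on its cover a quarter turn anticlockwise to unlocked while the cover is shut, swing the cover up and back by its handle until it rests open against its stop, then press the round reset plunger inside fully in and let it come back. Leave the cover standing open and the latches unlocked; do not press the square bar of the contactor next to it, which would start the machine, and do not push the other things on the table about.

Things in the scene. Friction and masses are not known exactly. Their poses are not given: they have to be found in the camera images.
- starter_box: Stainless box fixed to the table: 200 mm deep (x), 280 mm wide (y), rim 105 mm above the table, walls 3 mm, open at the top under a hinged cover. Origin under its centre at table height; x points from the front (latches, handle; robot side) to the rear (hinges), y left, z up. A conduit 20 mm thick leaves the right side and bends down to the table, 70 mm out and up to 75 mm high.
- cover (a joint): Cover's hinge angle, rad: 0 = shut, grows as its front edge swings up and back; stop at 1.83. The hinge is nearly free: let go below about 1.45 rad the cover falls shut, above about 1.58 it falls open to the stop and stays. With its latches it weighs about 0.55 kg: some 3 N to lift at the handle. While a cam is locked it lifts only about 0.03 rad.
- cover_hinge (a point): Middle of the cover's hinge line on the rear rim, fixed to the box; in the box frame [0.10, 0, 0.107]. Axes as the box; the hinge line runs along y.
- cover_handle (a point): Middle of the bar of the cover's bow handle; moves with the cover. Round steel bar 10 mm thick, 80 mm long, along the box's y, 40 mm above the cover's top face: pinch it from above, fingers before and behind; it turns in the grip. When shut 185 mm in front of and 44 mm above the hinge line, box frame [-0.085, 0, 0.151]. Cover plate 4 mm thick; front edge 21 mm in front of the bar.
- latch_left (a joint): The left wing latch's angle, rad, about the cover's upward normal. 0 = locked: wing square to the cover's front edge. Turns anticlockwise seen from above (positive) to a stop at 1.571 = unlocked: wing parallel to the front edge. Stays where it is left (friction 0.05 N m). Its cam under the cover grips the box's front lip up to about 1.2 rad. Starts between 0 and 0.12.
- latch_left_grip (a point): Point on the left latch's axis (as the robot sees it), at half height of its black wing, which is 64 mm long, 12 mm wide, 26 mm high (13 mm above and below). The cover's top face is 23 mm below; a hub of 32 mm diameter rises 12 mm from it. x axis along the wing, z along the turning axis (up while the cover is shut). In the box frame, cover shut: [-0.06, 0.105, 0.134].
- latch_right (a joint): The right wing latch's angle, rad, about the cover's upward normal. 0 = locked: wing square to the cover's front edge. Turns anticlockwise seen from above (positive) to a stop at 1.571 = unlocked: wing parallel to the front edge. Stays where it is left (friction 0.05 N m). Its cam under the cover grips the box's front lip up to about 1.2 rad. Starts between 0 and 0.12.
- latch_right_grip (a point): Point on the right latch's axis (as the robot sees it), at half height of its black wing, which is 64 mm long, 12 mm wide, 26 mm high (13 mm above and below). The cover's top face is 23 mm below; a hub of 32 mm diameter rises 12 mm from it. x axis along the wing, z along the turning axis (up while the cover is shut). In the box frame, cover shut: [-0.06, -0.105, 0.134].
- overload_relay: Black relay on the rail in the box, 70 mm (x) by 62 mm (y), with the reset plunger in its middle; hidden until the cover is open. Origin under its centre, 19 mm above the table; axes as the box. It sits in the left or the right half of the box, at x = 0.02, y = +-0.05 to 0.062 in the box frame; the contactor has the other half.
- reset_top (a point): Middle of the top of the reset plunger: a round grey mushroom button of 36 mm diameter, standing 20 mm above the relay's black housing, top 93 mm above the table when out (12 mm below the box's rim). It is pressed straight down.
- reset_plunger (a joint): Stroke of the reset plunger, m: 0 = out, 0.008 = fully in, at a solid stop. Sprung: about 4 N starts it, about 8 N holds it fully in; it springs back out when let go.
- contactor: Black contactor on the same rail, same plan size as the relay, but lower, with a square grey bar 28 x 28 mm in a square grey frame in its middle; bar top 75 mm above the table. Not to be pressed. Origin under its centre, 19 mm above the table; axes as the box.
- contactor_bar (a joint): Stroke of the contactor's square bar, m: 0 = out, 0.006 = in. Sprung, about 3 N starts it. Leave it alone.
- timer: Bystander: white round wind-up kitchen timer, 64 mm across, 38 mm high, left of the box. Origin under its centre.
- tape_roll: Bystander: red roll of tape lying flat, 80 mm across, 18 mm high, right of the box.
- marker: Bystander: marker pen, 134 mm long, 15 mm thick, lying in front of the box.
- spray_bottle: Bystander: trigger spray bottle, 203 mm tall, 39 x 75 mm, standing to the right of the box.
- tongs: Bystander: steel serving tongs, 232 mm long, lying flat at the left.
- seaweed_pack: Bystander: black packet, 106 x 161 x 47 mm, lying at the far left.
- dough_scraper: Bystander: flat scraper with a green grip, 135 x 110 x 16 mm, lying at the right.

How it is judged:
By the outcome, as a careful person would: the job done as asked, in the order asked, and still so for the second after the job is handed in, with the robot touching nothing.
It also fails if it takes over 72 s, if anything falls off the work surface, if the arm or the gripper's body presses on something with over 40 N, if the wrist force passes 120 N, or if a joint passes its speed limit or range.

## Robot

A 6-joint arm with a two-finger parallel gripper is mounted at the origin on a cart in front of the work surface, level with it; the furniture and walls round the work are solid. World frame = base frame: x ahead of the robot, y to its left, z up, the work surface at z = 0. Lengths are in m, angles in rad, forces in N, time in s.
With the tool pointing down it reaches from about 0.25 to 0.775 m from the base axis. Payload 4 kg.
Tool frame: the origin (TCP) lies midway between the tips of the shut fingers; the grasp point (between the pads) lies 19 mm behind it (robot.tcp_to_grasp is the distance from the TCP to the grasp point, in m); x points along the fingers, y is the direction in which the jaws open and shut, and the axes are right-handed (so a half turn about x gives the same grasp; the last joint's range is limited). The gripper opens to 94 mm and grips with 3 to 60 N. Pads are 16 mm wide; open, the fingers measure 119 mm over their backs; the gripper's body (75 mm by 177 mm) begins 78 mm behind the grasp point.
Start: joints at [-1.216, 0.087, 1.371, -0, 1.684, -0.103], TCP at [0.243, -0.493, 0.206] pointing down, gripper open.
Joint ranges: [-3.1, 3.1], [-0.76, 2.03], [0.27, 2.55], [-1.08, 4.22], [0.17, 2.65], [-2.57, 2.57]. Speed limits (rad/s): [2.79, 2.79, 3.14, 3.14, 3.14, 3.14].

## Interface

Orientations are given as [roll, pitch, yaw] about the fixed x, y, z axes, in that order (R = Rz(yaw) Ry(pitch) Rx(roll)).
In Python, from bench import robot gives the robot as it stands.
- The arm moves only by the tool send_rows, never from a script. Its argument "increments" is a list of rows, each a list of 5 numbers: the opening, from -1 (shut) to 1 (fully open), so that 0 is half open, then the shift along the tool's x, y, z in m, then the turn about the tool's x in rad. In form: [[hand, tx, ty, tz, roll], ...]. A call has 1 to 5 rows; each row is the pose to reach, as a shift and turn from the pose commanded when the call began, along the tool's axes at that moment; what a row does not reach only later rows make up. A row lasts 1/12 s, in which the tool goes at most 41.7 mm and 7.16 degrees, less where a joint would pass 70% of its speed; a pose out of reach is approached as far as the arm can. A call with a gripper value outside its range is refused whole. The fingers move at their own pace and stop on an object; the grip force is fixed at half the most. Time passes only in rows, so rows that repeat a pose let the fingers close. It gives the time, the measured TCP pose, the force and the opening at its end, in the units of the state.
- robot.get_obs(): the state, without advancing time (a new reading comes with each control period).
- robot.snapshot(name): name is "scene" or "top"; returns a dict with "image" (420x560x3 uint8, red, green, blue), "intrinsics" (3x3 intrinsics, pixels), "world_from_camera" (4x4, takes a point from camera to world coordinates). Camera axes: x right, y down, z forward; pixel columns grow to the right and rows downward; lengths in m; the calibration is good to about 2 mm. A picture is of the moment at which its call begins. There is no depth.
- robot.close_job(): hands the job in, once; it reports no verdict.
The state is a dict: "time": time; "joint_positions": joint angles; "qvel": joint speeds; "joint_torque": joint torques, N m; "tool_pos": TCP position; "ee_rot": TCP orientation; "wrist_force": force on the tool from outside, world axes, zero at the start; "wrist_torque": the same for the moment, N m; "width": finger opening in m.
Only numpy, scipy, OpenCV 4.12 (cv2) and the standard library are available. Lean on these libraries where they do the work, as an engineer would, in place of code of your own. Each camera call takes 0.05 s, during which the arm holds its last target.

## Working session

There is one attempt and no reset: what is moved stays moved. The work goes in short steps, Python scripts to look and compute and a tool call to move; the robot and the scene stay as the last step left them, time stands still between calls to the robot, and variables do not carry over. Pictures are saved under pics/ and viewed, and the job is handed in when it is done.

Besides the shell and the picture viewer there is one more tool, called after ">>>" as name(argument=value, ...), one argument or row to a line, values as JSON. send_rows: Moves the arm, as the interface text tells. Its arguments: {"type":"object","properties":{"increments":{"type":"array"}},"required":["increments"]}

```bash
ls; mkdir -p pics; python3 - <<'E'
from bench import robot
import cv2,json,numpy as np
for n in("scene","top"):
    s=robot.snapshot(n); cv2.imwrite(f"pics/{n}0.png",s["image"][:,:,::-1])
    print(n,np.round(s["intrinsics"],1).tolist(),np.round(s["world_from_camera"],4).tolist())
print(robot.get_obs())
E
```

```text
pics
scene [[412.5, 0.0, 282.5], [0.0, 412.5, 207.7], [0.0, 0.0, 1.0]] [[-0.628, -0.3702, 0.6846, -0.5166], [-0.7782, 0.3102, -0.5461, 0.8643], [-0.0102, -0.8756, -0.4829, 0.8091], [0.0, 0.0, 0.0, 1.0]]
top [[379.7, 0.0, 281.1], [0.0, 379.7, 210.5], [0.0, 0.0, 1.0]] [[0.0219, -0.9845, 0.1741, 0.3301], [-0.9998, -0.0212, 0.0059, 0.0554], [-0.0022, -0.1741, -0.9847, 1.199], [0.0, 0.0, 0.0, 1.0]]
{'time': 0.1, 'joint_positions': array([-1.21610475e+00,  8.79002320e-02,  1.37208778e+00, -1.71568358e-05,
        1.68360239e+00, -1.03093151e-01]), 'qvel': array([ 0.00051889, -0.00183611, -0.0040856 , -0.00048507, -0.00183591,
       -0.0022832 ]), 'joint_torque': array([ 3.61659237e-03, -3.41249514e+01, -3.03302836e+01,  7.20146787e-02,
        3.03614675e-02, -1.05228185e-04]), 'tool_pos': array([ 0.24290128, -0.49290808,  0.20441855]), 'ee_rot': array([-1.66535426,  1.56879851,  1.9340212 ]), 'wrist_force': array([-0.53053285,  0.08703705,  0.14469087]), 'wrist_torque': array([-0.03949028,  0.00228937,  0.01101702]), 'width': 0.09396445260619254}
```

View pics/scene0.png

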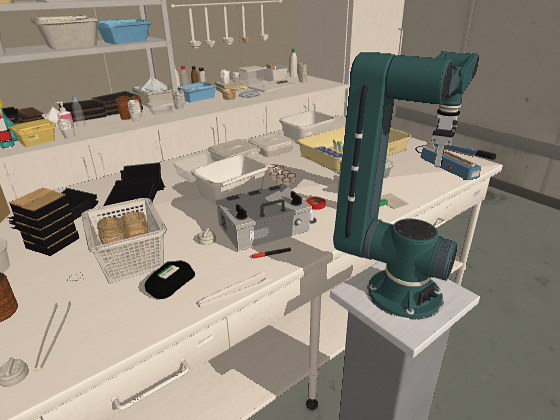

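View pics/top0.png

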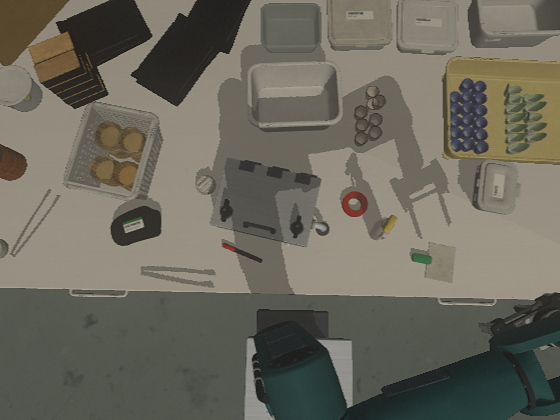

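The top view shows the box at about (215–322, 158–246), slightly yawed, with the wings near (226,209) and (297,226) and the handle near (260,227). I'll zoom in.

```bash
python3 - <<'E'
import cv2
a=cv2.imread("pics/top0.png")[140:270,190:340]
cv2.imwrite("pics/top0z.png",cv2.resize(a,None,fx=5,fy=4.6 and 5,interpolation=cv2.INTER_CUBIC)[:600])
b=cv2.imread("pics/scene0.png")[170:260,190:330]
cv2.imwrite("pics/scene0z.png",cv2.resize(b,None,fx=5.7,fy=5.7,interpolation=cv2.INTER_CUBIC))
E
```

```text
(no output)
```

View pics/top0z.png

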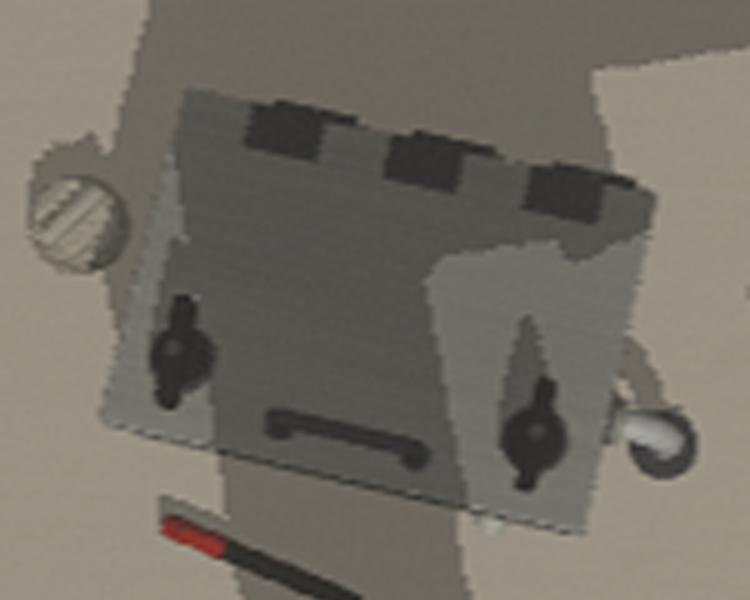

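View pics/scene0z.png

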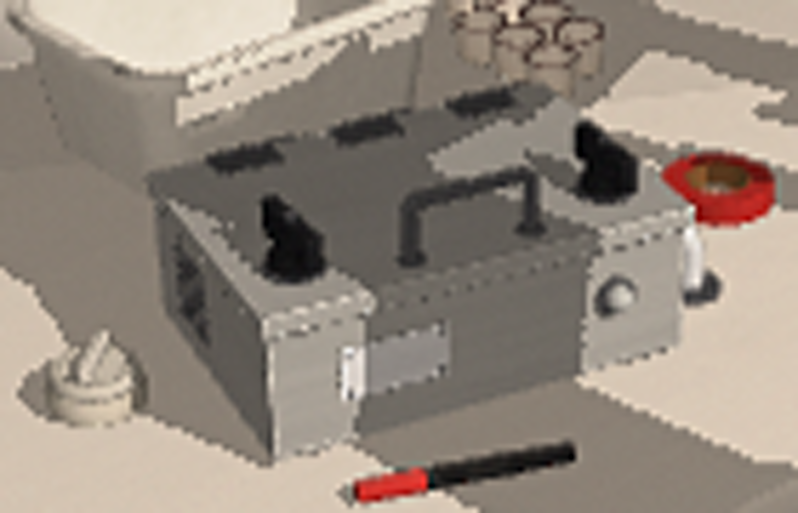

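```bash
cat > h.py <<'E'
import numpy as np
from bench import robot
def ray(s,uv,z):
    K=s["intrinsics"];T=s["world_from_camera"]
    d=T[:3,:3]@np.linalg.solve(K,np.array([uv[0],uv[1],1.]))
    o=T[:3,3]; return o+d*(z-o[2])/d[2]
def proj(s,p):
    T=np.linalg.inv(s["world_from_camera"]);c=T[:3,:3]@np.array(p)+T[:3,3]
    q=s["intrinsics"]@c;return q[:2]/q[2]
E
python3 - <<'E'
from h import *
s=robot.snapshot("top");s2=robot.snapshot("scene")
Z=lambda u,v:((u+.5)/5-.5+190,(v+.5)/5-.5+140)
P={}
for n,u,v,z in [("TL",187,90,.111),("TR",655,198,.111),("BR",582,533,.111),("BL",102,425,.111),("hl",278,424,.146),("hr",414,456,.146),
 ("Lf",183,300,.147),("Ln",168,405,.147),("Rf",546,381,.147),("Rn",524,487,.147)]:
    P[n]=ray(s,Z(u,v),z); print(n,P[n].round(4))
y=lambda a,b:np.arctan2(*(P[b]-P[a])[[1,0]])
for a,b in [("BL","TL"),("BR","TR"),("Ln","Lf"),("Rn","Rf"),("hr","hl"),("BR","BL"),("TR","TL")]: print(a,b,y(a,b).round(4),np.linalg.norm(P[a]-P[b]).round(4))
E
```

```text
TL [0.6792 0.2268 0.111 ]
TR [ 0.6187 -0.0527  0.111 ]
BR [ 0.4202 -0.0117  0.111 ]
BL [0.4766 0.2665 0.111 ]
hl [0.4746 0.1612 0.146 ]
hr [0.4582 0.0847 0.146 ]
Lf [0.544  0.2176 0.147 ]
Ln [0.4838 0.2232 0.147 ]
Rf [0.502  0.0117 0.147 ]
Rn [0.4421 0.0231 0.147 ]
BL TL -0.1937 0.2065
BR TR -0.2038 0.2027
Ln Lf -0.0924 0.0604
Rn Rf -0.188 0.061
hr hl 1.3602 0.0783
BR BL 1.3709 0.2838
TR TL 1.3576 0.2859
```

```bash
cat >> h.py <<'E'
from scipy.spatial.transform import Rotation as Ro
YAW=-0.206; O=np.array([.5512,.1062,0]); B=Ro.from_euler('z',YAW).as_matrix()
def box(p): return O+B@np.array(p,float)
def st():
    o=robot.get_obs(); R=Ro.from_euler('xyz',o["ee_rot"]).as_matrix()
    psi=np.arctan2(R[1,1],R[0,1]); return o,R,psi
def go(p,psi_t=None):
    "print shift in tool axes, roll to reach TCP p and jaw yaw psi_t (mod pi)"
    o,R,psi=st(); d=R.T@(np.array(p)-o["tool_pos"])
    print("t",round(o["time"],2),"tcp",o["tool_pos"].round(4),"psi",psi.round(3),"q1,q6",o["joint_positions"][[0,5]].round(3),"w",round(o["width"],4),"F",o["wrist_force"].round(1))
    print(" shift",d.round(4),end=" ")
    if psi_t is not None:
        a=-(psi_t-psi); a=(a+np.pi/2)%np.pi-np.pi/2; print("roll",a.round(3),"or",(a-np.sign(a)*np.pi).round(3),end="")
    print()
E
python3 - <<'E'
from h import *
o,R,psi=st();print(R.round(3))
print("latchL",box([-.06,.105,.134]),"latchR",box([-.06,-.105,.134]),"handle",box([-.085,0,.151]),"hinge",box([.1,0,.107]))
p=box([-.06,.105,0]);p[2]=.20;go(p,-.0924+np.pi/2)
p=box([-.06,-.105,0]);p[2]=.20;go(p,-.188+np.pi/2)
E
```

```text
[[-0.     0.442 -0.897]
 [ 0.001 -0.897 -0.442]
 [-1.    -0.001 -0.   ]]
latchL [0.51394593 0.22125274 0.134     ] latchR [0.47099124 0.01569279 0.134     ] handle [0.46799716 0.12358642 0.151     ] hinge [0.64908569 0.08574539 0.107     ]
t 0.2 tcp [ 0.243  -0.4931  0.2048] psi -1.113 q1,q6 [-1.216 -0.103] w 0.094 F [-0.3  0.   0.2]
 shift [ 0.0055 -0.521  -0.5588] roll 0.55 or -2.591
t 0.2 tcp [ 0.243  -0.4931  0.2048] psi -1.113 q1,q6 [-1.216 -0.103] w 0.094 F [-0.3  0.   0.2]
 shift [ 0.0053 -0.3556 -0.4294] roll 0.646 or -2.496
```

>>> send_rows(
  increments=[
    [1, -0.04, 0, 0, 0],
    [1, -0.08, 0, 0, 0],
    [1, -0.12, 0, 0, 0],
    [1, -0.12, -0.025, -0.03, 0.1],
    [1, -0.12, -0.05, -0.06, 0.2],
  ],
)

```text
time: 0.62
tool_pos: [0.2751, -0.4236, 0.3285]
ee_rot: [1.796, 1.565, -1.096]
wrist_force: [2.1, -0.3, -0.1]
width: 0.0938
```

```bash
python3 - <<'E'
from h import *
p=box([-.06,-.105,0]);p[2]=.32;go(p,-.188+np.pi/2)
E
```

```text
t 0.62 tcp [ 0.2751 -0.4236  0.3285] psi -1.321 q1,q6 [-1.107  0.214] w 0.0938 F [ 2.1 -0.3 -0.1]
 shift [ 0.0067 -0.3773 -0.2983] roll 0.438 or -2.704
```

>>> send_rows(
  increments=[
    [0.3, 0.0, -0.03, -0.024, 0.1],
    [0.3, 0, -0.06, -0.048, 0.2],
    [0.3, 0, -0.09, -0.072, 0.3],
    [0.3, 0, -0.12, -0.096, 0.4],
    [0.3, 0, -0.15, -0.12, 0.43],
  ],
)

```text
time: 1.03
tool_pos: [0.3528, -0.2446, 0.3254]
ee_rot: [2.762, 1.571, -0.556]
wrist_force: [0.4, -0.1, 0.6]
width: 0.0645
```

```bash
python3 - <<'E'
from h import *
p=box([-.06,-.105,0]);p[2]=.32;go(p,-.188+np.pi/2)
E
```

```text
t 1.03 tcp [ 0.3528 -0.2446  0.3254] psi -1.747 q1,q6 [-0.738  1.009] w 0.0645 F [ 0.4 -0.1  0.6]
 shift [ 0.0054 -0.277  -0.0706] roll 0.011 or -3.13
```

>>> send_rows(
  increments=[
    [0.1, 0.0, -0.036, -0.01, 0],
    [0.1, 0, -0.072, -0.02, 0],
    [0.1, 0, -0.108, -0.03, 0],
    [0.1, 0, -0.144, -0.04, 0],
    [0.1, 0, -0.18, -0.05, 0],
  ],
)

```text
time: 1.45
tool_pos: [0.433, -0.0757, 0.3255]
ee_rot: [2.709, 1.57, -0.605]
wrist_force: [1.2, -0.3, 0.0]
width: 0.0515
```

>>> send_rows(
  increments=[
    [0.1, 0.0, -0.036, -0.007, 0.01],
    [0.1, 0, -0.072, -0.014, 0.01],
    [0.1, 0.04, -0.097, -0.02, 0.01],
    [0.1, 0.08, -0.097, -0.02, 0.01],
    [0.1, 0.12, -0.097, -0.02, 0.01],
  ],
)

```text
time: 1.87
tool_pos: [0.47, 0.0163, 0.2065]
ee_rot: [-2.994, 1.568, -0.031]
wrist_force: [0.9, -0.4, 0.0]
width: 0.0517
```

>>> send_rows(
  increments=[
    [0.1, 0.01, 0, 0, 0],
    [0.1, 0.01, 0, 0, 0],
  ],
)

```text
time: 2.03
tool_pos: [0.4662, 0.0149, 0.1928]
ee_rot: [0.108, 1.561, 3.068]
wrist_force: [-1.0, 0.9, 0.7]
width: 0.0517
```

```bash
python3 - <<'E'
from h import *
p=box([-.06,-.105,0]);p[2]=.127;go(p,-.188+np.pi/2)
import cv2
for n in("scene","top"):
    s=robot.snapshot(n); c=(s["image"][160:260,190:330] if n=="scene" else s["image"][140:270,190:340])[:,:,::-1]
    cv2.imwrite(f"pics/{n}1.png",cv2.resize(c,None,fx=4.6,fy=4.6,interpolation=cv2.INTER_CUBIC))
E
```

```text
t 2.03 tcp [0.4662 0.0149 0.1928] psi -1.753 q1,q6 [-0.09   1.663] w 0.0517 F [-1.   0.9  0.7]
 shift [ 0.0657 -0.0017 -0.0052] roll 0.006 or -3.135
```

View pics/scene1.png

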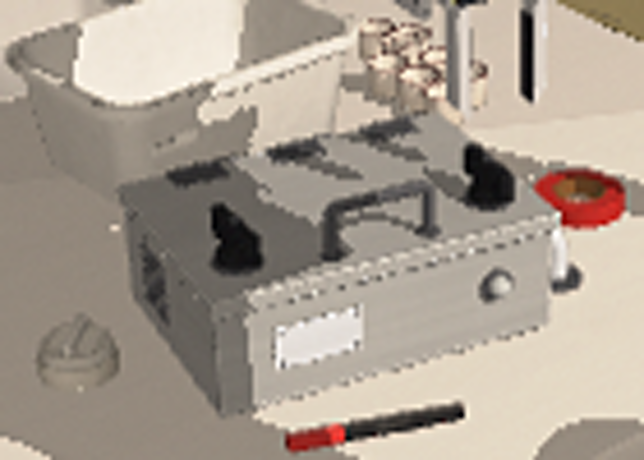

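View pics/top1.png

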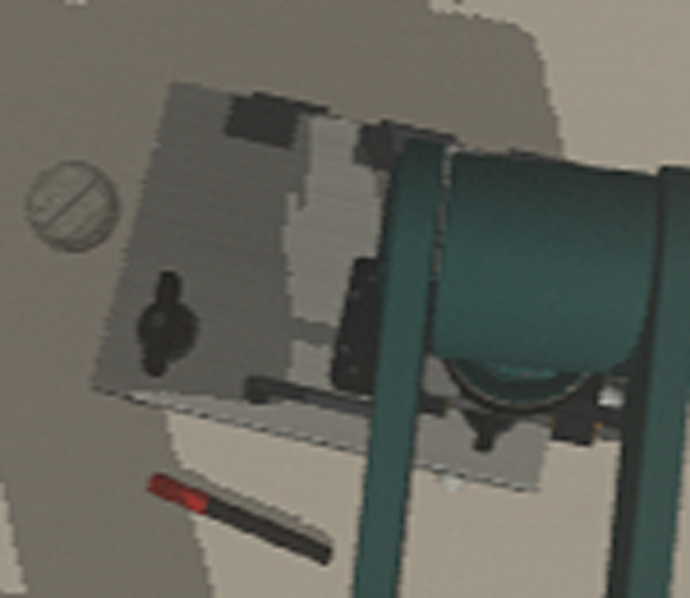

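The fingers straddle the right wing (scene view, fingers at about (460–530, 60), wing at (487,178)) at the expected place. Descending and gripping.

>>> send_rows(
  increments=[
    [0.1, 0.02, -0.001, -0.005, 0.0],
    [0.1, 0.04, -0.002, -0.005, 0.0],
    [0.1, 0.066, -0.002, -0.005, 0.0],
    [0.1, 0.066, -0.002, -0.005, 0.0],
  ],
)

```text
time: 2.47
tool_pos: [0.474, 0.0151, 0.1305]
ee_rot: [0.143, 1.569, 3.101]
wrist_force: [-0.6, 0.2, -1.5]
width: 0.0519
```

```bash
python3 - <<'E'
from h import *
p=box([-.06,-.105,0]);p[2]=.127;go(p,-.188+np.pi/2)
print(robot.get_obs()["joint_positions"].round(3))
E
```

```text
t 2.47 tcp [0.474  0.0151 0.1305] psi -1.754 q1,q6 [-0.088  1.666] w 0.0519 F [-0.6  0.2 -1.5]
 shift [ 0.0035 -0.0001  0.003 ] roll 0.005 or -3.137
[-0.088 -0.054  1.663 -0.     1.534  1.666]
```

>>> send_rows(
  increments=[
    [-1, 0.003, 0, 0.003, 0],
    [-1, 0.003, 0, 0.003, 0],
    [-1, 0.003, 0, 0.003, 0],
    [-1, 0.003, 0, 0.003, 0],
    [-1, 0.003, 0, 0.003, 0],
  ],
)

```text
time: 2.88
tool_pos: [0.4724, 0.016, 0.1299]
ee_rot: [-3.077, 1.568, -0.118]
wrist_force: [-0.9, -0.6, -0.1]
width: 0.0214
```

>>> send_rows(
  increments=[
    [-1, 0, 0, 0, -0.1],
    [-1, 0, 0, 0, -0.2],
    [-1, 0, 0, 0, -0.3],
    [-1, 0, 0, 0, -0.4],
    [-1, 0, 0, 0, -0.5],
  ],
)

```text
time: 3.3
tool_pos: [0.4722, 0.0165, 0.1293]
ee_rot: [3.097, 1.568, 0.279]
wrist_force: [0.7, 0.6, 0.7]
width: 0.0118
```

```bash
python3 - <<'E'
from h import *
p=box([-.06,-.105,0]);p[2]=.127;go(p,YAW)
print(robot.get_obs()["wrist_torque"].round(2))
E
```

```text
t 3.3 tcp [0.4722 0.0165 0.1293] psi -1.248 q1,q6 [-0.086  1.162] w 0.0118 F [0.7 0.6 0.7]
 shift [0.0023 0.0004 0.0015] roll -1.042 or 2.1
[ 0.22 -0.09 -0.08]
```

>>> send_rows(
  increments=[
    [-1, 0, 0, 0, -0.11],
    [-1, 0, 0, 0, -0.22],
    [-1, 0, 0, 0, -0.33],
    [-1, 0, 0, 0, -0.44],
    [-1, 0, 0, 0, -0.55],
  ],
)

```text
time: 3.72
tool_pos: [0.4724, 0.0163, 0.1293]
ee_rot: [2.347, 1.568, 0.078]
wrist_force: [1.1, -0.5, 0.6]
width: 0.0118
```

>>> send_rows(
  increments=[
    [-1, 0, 0, 0, -0.11],
    [-1, 0, 0, 0, -0.22],
    [-1, 0, 0, 0, -0.33],
    [-1, 0, 0, 0, -0.44],
    [-1, 0, 0, 0, -0.5],
  ],
)

```text
time: 4.13
tool_pos: [0.4726, 0.0162, 0.1293]
ee_rot: [1.78, 1.567, 0.011]
wrist_force: [2.4, 0.1, 0.2]
width: 0.012
```

```bash
python3 - <<'E'
from h import *
p=box([-.06,-.105,0]);p[2]=.127;go(p,YAW)
print(robot.get_obs()["wrist_torque"].round(2))
E
```

```text
t 4.13 tcp [0.4726 0.0162 0.1293] psi -0.198 q1,q6 [-0.086  0.112] w 0.012 F [2.4 0.1 0.2]
 shift [ 0.0023 -0.0015  0.0008] roll 0.008 or -3.134
[ 0.08 -0.31 -0.04]
```

>>> send_rows(
  increments=[
    [-1, 0, 0, 0, -0.02],
    [-1, 0, 0, 0, -0.03],
    [-1, 0, 0, 0, -0.03],
  ],
)

```text
time: 4.38
tool_pos: [0.4726, 0.0163, 0.1293]
ee_rot: [1.863, 1.567, 0.119]
wrist_force: [3.1, 0.9, 2.8]
width: 0.0117
```

```bash
python3 - <<'E'
from h import *
p=box([-.06,-.105,0]);p[2]=.127;go(p,YAW)
print(robot.get_obs()["wrist_torque"].round(2))
E
```

```text
t 4.38 tcp [0.4726 0.0163 0.1293] psi -0.174 q1,q6 [-0.086  0.088] w 0.0117 F [3.1 0.9 2.8]
 shift [ 0.0023 -0.0015  0.0009] roll 0.032 or -3.11
[ 0.22 -0.71 -0.16]
```

The moment rises at the nominal angle, so the right latch is at its stop. Releasing and going to the left one.

>>> send_rows(
  increments=[
    [0, 0, 0, 0, 0],
    [0, 0, 0, 0, 0],
    [0, -0.02, 0, 0, 0],
    [0, -0.06, 0, 0, 0],
    [0, -0.1, 0, 0, 0],
  ],
)

```text
time: 4.8
tool_pos: [0.469, 0.0161, 0.2267]
ee_rot: [-1.396, 1.563, -3.14]
wrist_force: [0.6, 0.2, -0.2]
width: 0.0418
```

```bash
python3 - <<'E'
from h import *
p=box([-.06,.105,0]);p[2]=.22;go(p,-.0924+np.pi/2)
E
```

```text
t 4.8 tcp [0.469  0.0161 0.2267] psi -0.174 q1,q6 [-0.086  0.087] w 0.0418 F [ 0.6  0.2 -0.2]
 shift [ 0.0063  0.0089 -0.2099] roll 1.49 or -1.652
```

>>> send_rows(
  increments=[
    [0.1, 0, 0.002, -0.03, 0.12],
    [0.1, 0, 0.004, -0.06, 0.24],
    [0.1, 0, 0.005, -0.09, 0.36],
    [0.1, 0, 0.006, -0.12, 0.48],
    [0.1, 0, 0.007, -0.15, 0.6],
  ],
)

```text
time: 5.22
tool_pos: [0.5034, 0.1636, 0.2276]
ee_rot: [-0.268, 1.568, -2.618]
wrist_force: [0.1, 0.2, 0.3]
width: 0.0516
```

```bash
python3 - <<'E'
from h import *
p=box([-.06,.105,0]);p[2]=.20;go(p,-.0924+np.pi/2)
E
```

```text
t 5.22 tcp [0.5034 0.1636 0.2276] psi -0.78 q1,q6 [0.208 0.987] w 0.0516 F [0.1 0.2 0.3]
 shift [ 0.0275 -0.0331 -0.0485] roll 0.883 or -2.258
```

>>> send_rows(
  increments=[
    [0.1, 0, -0.015, -0.02, 0.12],
    [0.1, 0, -0.033, -0.048, 0.24],
    [0.1, 0, -0.033, -0.048, 0.36],
    [0.1, 0.01, -0.033, -0.048, 0.48],
    [0.1, 0.02, -0.033, -0.048, 0.6],
  ],
)

```text
time: 5.63
tool_pos: [0.5136, 0.2206, 0.2076]
ee_rot: [0.627, 1.569, -2.322]
wrist_force: [0.1, 0.3, -0.4]
width: 0.052
```

>>> send_rows(
  increments=[
    [0.1, 0, 0, 0, 0.12],
    [0.1, 0, 0, 0, 0.24],
    [0.1, 0.005, 0, 0, 0.285],
    [0.1, 0.005, 0, 0, 0.285],
  ],
)

```text
time: 5.97
tool_pos: [0.5128, 0.2195, 0.2014]
ee_rot: [0.533, 1.566, -2.697]
wrist_force: [0.2, 0.1, -0.4]
width: 0.0515
```

```bash
python3 - <<'E'
from h import *
p=box([-.06,.105,0]);p[2]=.128;go(p,-.0924+np.pi/2)
import cv2
for n in("scene","top"):
    s=robot.snapshot(n); c=(s["image"][160:260,190:330] if n=="scene" else s["image"][140:270,190:340])[:,:,::-1]
    cv2.imwrite(f"pics/{n}2.png",cv2.resize(c,None,fx=4.6,fy=4.6,interpolation=cv2.INTER_CUBIC))
E
```

```text
t 5.97 tcp [0.5128 0.2195 0.2014] psi -1.659 q1,q6 [0.303 1.962] w 0.0515 F [ 0.2  0.1 -0.4]
 shift [ 0.0734 -0.002  -0.0012] roll 0.004 or -3.137
```

View pics/scene2.png

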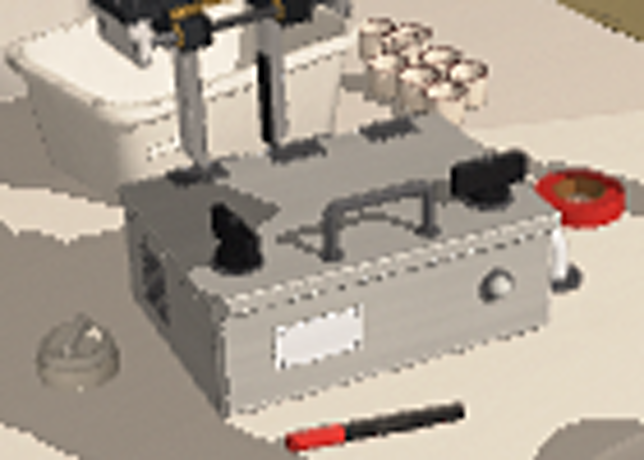

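View pics/top2.png

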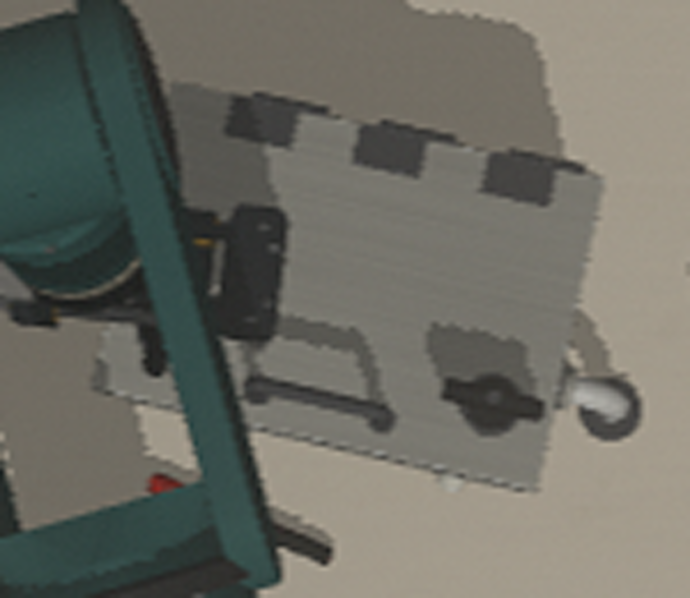

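The right wing at (490,398) in the top view now lies parallel to the front edge. The gripper is over the left wing.

>>> send_rows(
  increments=[
    [0.1, 0.025, -0.002, -0.001, 0.0],
    [0.1, 0.05, -0.002, -0.001, 0.0],
    [0.1, 0.073, -0.002, -0.001, 0.0],
    [-0.6, 0.073, -0.002, -0.001, 0],
    [-1, 0.073, -0.002, -0.001, 0],
  ],
)

```text
time: 6.48
tool_pos: [0.5141, 0.2215, 0.1289]
ee_rot: [0.449, 1.567, -2.78]
wrist_force: [0.9, 0.2, 0.1]
width: 0.0416
```

>>> send_rows(
  increments=[
    [-1, 0, 0, 0, 0],
    [-1, 0, 0, 0, 0],
    [-1, 0, 0, 0, 0],
    [-1, 0, 0, 0, 0],
  ],
)

```text
time: 6.82
tool_pos: [0.516, 0.2222, 0.1319]
ee_rot: [-2.79, 1.568, 0.264]
wrist_force: [-0.6, 0.2, 0.7]
width: 0.015
```

```bash
python3 - <<'E'
from h import *
p=box([-.06,.105,0]);p[2]=.128;go(p,YAW)
print(robot.get_obs()["wrist_torque"].round(2))
E
```

```text
t 6.82 tcp [0.516  0.2222 0.1319] psi -1.658 q1,q6 [0.306 1.964] w 0.015 F [-0.6  0.2  0.7]
 shift [0.0038 0.0012 0.002 ] roll -1.452 or 1.69
[ 0.01  0.   -0.03]
```

>>> send_rows(
  increments=[
    [-1, 0.002, 0, 0.001, 0],
    [-1, 0.003, 0, 0.002, -0.1],
    [-1, 0.003, 0, 0.002, -0.2],
    [-1, 0.003, 0, 0.002, -0.3],
    [-1, 0.003, 0, 0.002, -0.4],
  ],
)

```text
time: 7.23
tool_pos: [0.5158, 0.2223, 0.1313]
ee_rot: [2.974, 1.562, 0.15]
wrist_force: [1.2, -2.3, 8.3]
width: 0.0118
```

>>> send_rows(
  increments=[
    [-1, 0, 0, 0, -0.11],
    [-1, 0, 0, 0, -0.22],
    [-1, 0, 0, 0, -0.33],
    [-1, 0, 0, 0, -0.44],
    [-1, 0, 0, 0, -0.55],
  ],
)

```text
time: 7.65
tool_pos: [0.5157, 0.2223, 0.1313]
ee_rot: [2.431, 1.563, 0.157]
wrist_force: [0.7, -1.9, 9.1]
width: 0.0118
```

>>> send_rows(
  increments=[
    [-1, 0, 0, 0, -0.11],
    [-1, 0, 0, 0, -0.22],
    [-1, 0, 0, 0, -0.33],
    [-1, 0, 0, 0, -0.44],
    [-1, 0, 0, 0, -0.51],
  ],
)

```text
time: 8.07
tool_pos: [0.5158, 0.2223, 0.1313]
ee_rot: [1.913, 1.563, 0.149]
wrist_force: [1.7, -1.5, 7.7]
width: 0.0123
```

```bash
python3 - <<'E'
from h import *
p=box([-.06,.105,0]);p[2]=.128;go(p,YAW)
print(robot.get_obs()["wrist_torque"].round(2))
E
```

```text
t 8.07 tcp [0.5158 0.2223 0.1313] psi -0.194 q1,q6 [0.307 0.501] w 0.0123 F [ 1.7 -1.5  7.7]
 shift [ 0.0033 -0.0016  0.0014] roll 0.012 or -3.129
[-0.25 -0.09 -0.04]
```

>>> send_rows(
  increments=[
    [-1, -0.002, 0, 0, -0.02],
    [-1, -0.002, 0, 0, -0.035],
    [-1, -0.002, 0, 0, -0.035],
  ],
)

```text
time: 8.32
tool_pos: [0.5157, 0.2223, 0.1313]
ee_rot: [1.873, 1.564, 0.139]
wrist_force: [6.0, -0.3, 4.4]
width: 0.0118
```

```bash
python3 - <<'E'
from h import *
p=box([-.06,.105,0]);p[2]=.128;go(p,YAW)
print(robot.get_obs()["wrist_torque"].round(2))
E
```

```text
t 8.32 tcp [0.5157 0.2223 0.1313] psi -0.164 q1,q6 [0.307 0.471] w 0.0118 F [ 6.  -0.3  4.4]
 shift [ 0.0033 -0.0016  0.0013] roll 0.042 or -3.1
[-0.1  -0.98 -0.23]
```

>>> send_rows(
  increments=[
    [0, 0, 0, 0, 0],
    [0, 0, 0, 0, 0],
    [0, -0.02, 0, 0, 0.02],
    [0, -0.06, 0, 0, 0.04],
    [0, -0.09, 0, 0, 0.04],
  ],
)

```text
time: 8.73
tool_pos: [0.5112, 0.2221, 0.2187]
ee_rot: [-1.175, 1.565, -2.949]
wrist_force: [0.3, 0.0, 0.0]
width: 0.0418
```

```bash
sed -i 's/\[.5512,.1062,0\]/[.5528,.1070,0]/' h.py; python3 - <<'E'
from h import *
p=box([-.085,0,0]);p[2]=.21;go(p,YAW)
E
```

```text
t 8.73 tcp [0.5112 0.2221 0.2187] psi -0.203 q1,q6 [0.308 0.511] w 0.0418 F [0.3 0.  0. ]
 shift [ 0.0091 -0.021   0.1041] roll 0.003 or -3.139
```

>>> send_rows(
  increments=[
    [0, 0, -0.007, 0.035, 0],
    [0, 0, -0.014, 0.07, 0],
    [0, 0, -0.021, 0.104, 0],
    [0, 0.01, -0.021, 0.104, 0],
    [0, 0.01, -0.021, 0.104, 0],
  ],
)

```text
time: 9.15
tool_pos: [0.4695, 0.1238, 0.2067]
ee_rot: [-1.386, 1.566, 3.122]
wrist_force: [-0.2, 0.3, -0.3]
width: 0.047
```

```bash
python3 - <<'E'
from h import *
p=box([-.085,0,0]);p[2]=.132;go(p,YAW)
import cv2
for n in("scene","top"):
    s=robot.snapshot(n); c=(s["image"][160:260,190:330] if n=="scene" else s["image"][140:270,190:340])[:,:,::-1]
    cv2.imwrite(f"pics/{n}3.png",cv2.resize(c,None,fx=4.6,fy=4.6,interpolation=cv2.INTER_CUBIC))
E
```

```text
t 9.15 tcp [0.4695 0.1238 0.2067] psi -0.205 q1,q6 [0.14  0.346] w 0.047 F [-0.2  0.3 -0.3]
 shift [ 0.0747  0.0004 -0.0007] roll 0.001 or -3.141
```

View pics/scene3.png

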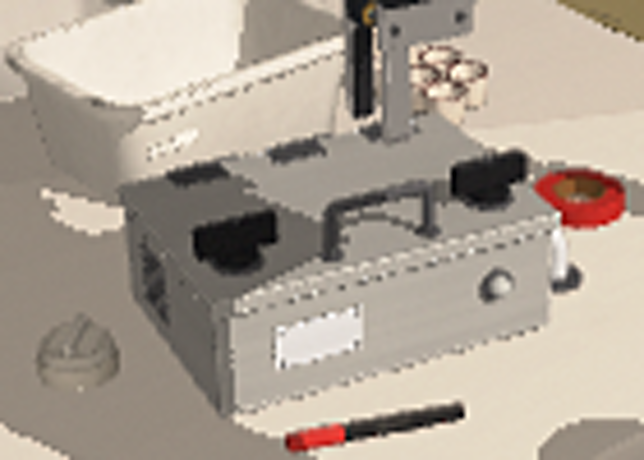

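View pics/top3.png

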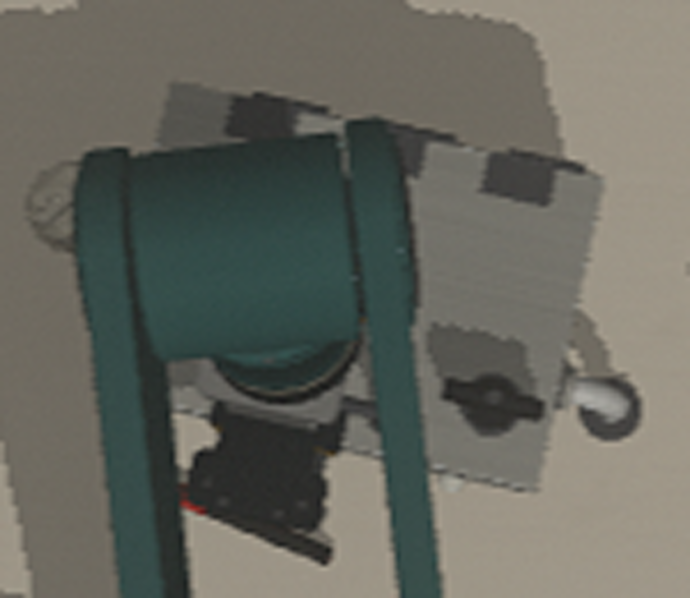

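Both wings ((235,235) and (490,175) in the scene view) are now parallel to the front edge. The gripper is over the handle.

>>> send_rows(
  increments=[
    [0, 0.025, 0, -0.001, 0],
    [0, 0.05, 0, -0.001, 0],
    [0, 0.073, 0, -0.001, 0],
    [-1, 0.073, 0, -0.001, 0],
    [-1, 0.073, 0, -0.001, 0],
  ],
)

```text
time: 9.67
tool_pos: [0.4709, 0.1264, 0.1347]
ee_rot: [-1.302, 1.566, -3.074]
wrist_force: [-1.0, 0.6, 0.3]
width: 0.0366
```

>>> send_rows(
  increments=[
    [-1, 0, 0, 0, 0],
    [-1, 0, 0, 0, 0],
    [-1, 0, 0, 0, 0],
    [-1, 0, 0, 0, 0],
    [-1, 0, 0, 0, 0],
  ],
)

```text
time: 10.08
tool_pos: [0.4702, 0.1264, 0.1378]
ee_rot: [-1.917, 1.567, 2.593]
wrist_force: [-6.4, 0.3, 6.5]
width: 0.0086
```

```bash
cat >> h.py <<'E'
def arc(th,dz=0,dx=0):
    r=np.hypot(.185,.044);ph=np.arctan2(.044,.185)+th
    return np.array([.1-r*np.cos(ph)+dx,0,.107+r*np.sin(ph)-.019+dz])
E
python3 - <<'E'
from h import *
o,R,psi=st()
go(box(arc(0)),YAW)
loc=B.T@(o["tool_pos"]-O);print("box-frame tcp",loc.round(4))
for t in np.arange(.1,1.85,.1):
    d=B@(arc(t)-arc(0)); print(t.round(2),(R.T@d).round(4))
E
```

```text
t 10.08 tcp [0.4702 0.1264 0.1378] psi -0.203 q1,q6 [0.144 0.347] w 0.0086 F [-6.4  0.3  6.5]
 shift [ 0.0058 -0.0002  0.0021] roll 0.003 or -3.138
box-frame tcp [-0.0848  0.0021  0.1378]
0.1 [-0.0183  0.0053 -0.    ]
0.2 [-0.0359  0.0123 -0.    ]
0.3 [-0.0528  0.0211  0.    ]
0.4 [-0.0687  0.0315  0.    ]
0.5 [-0.0835  0.0435  0.0001]
0.6 [-0.097   0.0568  0.0001]
0.7 [-1.091e-01  7.150e-02  1.000e-04]
0.8 [-0.1197  0.0873  0.0002]
0.9 [-0.1286  0.104   0.0002]
1.0 [-0.1359  0.1216  0.0003]
1.1 [-0.1413  0.1398  0.0003]
1.2 [-0.1449  0.1585  0.0004]
1.3 [-0.1466  0.1774  0.0004]
1.4 [-0.1464  0.1964  0.0005]
1.5 [-0.1444  0.2153  0.0006]
1.6 [-0.1404  0.2339  0.0006]
1.7 [-0.1346  0.252   0.0007]
1.8 [-0.1271  0.2695  0.0008]
```

```bash
python3 - <<'E'
from h import *
import cv2
o=robot.get_obs();print(o["wrist_force"].round(1),o["wrist_torque"].round(2),o["width"])
s=robot.snapshot("scene"); c=s["image"][140:250,200:320][:,:,::-1]
cv2.imwrite(f"pics/scene4.png",cv2.resize(c,None,fx=5.4,fy=5.4,interpolation=cv2.INTER_CUBIC))
E
```

```text
[-6.4  0.3  6.5] [ 0.29  1.19 -0.02] 0.008555604954754261
```

View pics/scene4.png

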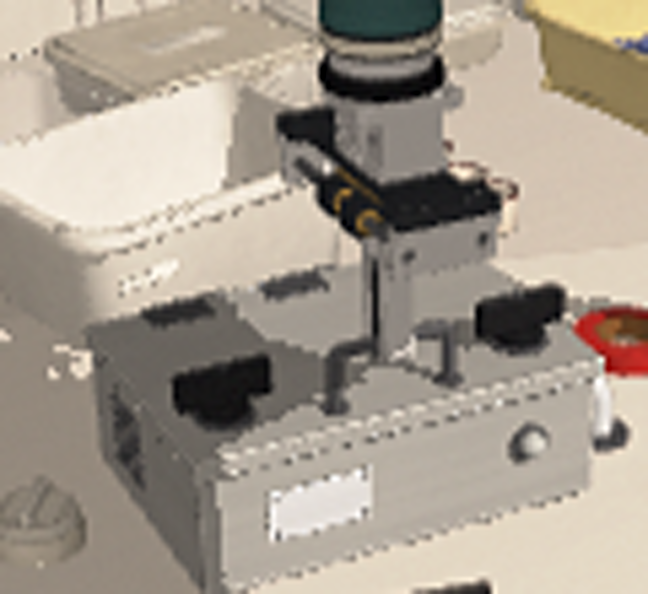

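The fingers close around the bar's middle. I'll lift a little first.

>>> send_rows(
  increments=[
    [-1, -0.009, 0.002, 0, 0],
    [-1, -0.018, 0.005, 0, 0],
    [-1, -0.027, 0.009, 0, 0],
    [-1, -0.036, 0.012, 0, 0],
    [-1, -0.036, 0.012, 0, 0],
  ],
)

```text
time: 10.55
tool_pos: [0.4823, 0.1238, 0.1743]
ee_rot: [-1.808, 1.567, 2.701]
wrist_force: [-6.8, 2.6, -0.1]
width: 0.0089
```

```bash
python3 - <<'E'
from h import *
import cv2
o=robot.get_obs();print(o["wrist_force"].round(1),o["wrist_torque"].round(2),o["width"])
go(box(arc(.4)),YAW)
s=robot.snapshot("scene"); c=s["image"][140:250,200:320][:,:,::-1]
cv2.imwrite(f"pics/scene5.png",cv2.resize(c,None,fx=5.4,fy=5.4,interpolation=cv2.INTER_CUBIC))
E
```

```text
[-6.8  2.6 -0.1] [0.54 1.48 0.  ] 0.008893407976723031
t 10.55 tcp [0.4823 0.1238 0.1743] psi -0.203 q1,q6 [0.136 0.339] w 0.0089 F [-6.8  2.6 -0.1]
 shift [-0.0264  0.0191  0.0021] roll 0.003 or -3.138
```

View pics/scene5.png

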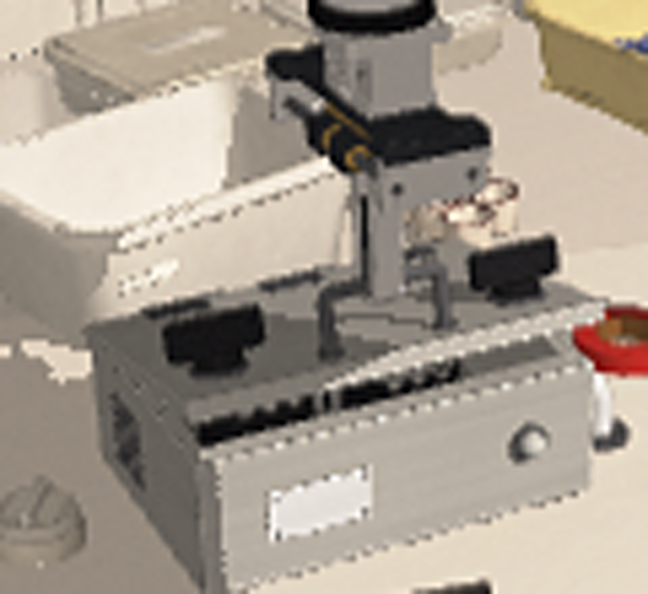

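The cover follows the handle. Continuing along the arc.

>>> send_rows(
  increments=[
    [-1, -0.01, 0.004, 0, 0],
    [-1, -0.025, 0.013, 0, 0],
    [-1, -0.04, 0.024, 0, 0],
    [-1, -0.054, 0.037, 0, 0],
    [-1, -0.061, 0.044, 0, 0],
  ],
)

```text
time: 11.02
tool_pos: [0.5258, 0.1147, 0.2369]
ee_rot: [-2.036, 1.568, 2.474]
wrist_force: [-8.9, 2.9, 4.1]
width: 0.0087
```

```bash
cat > nx.py <<'E'
from h import *
import sys
o,R,psi=st()
loc=B.T@(o["tool_pos"]-O);v=loc+[0,0,.019]-[.1,0,.107]
th=np.arctan2(v[2],-v[0])-.2335
print("box tcp",loc.round(4),"r",np.hypot(v[0],v[2]).round(4),"th",th.round(3),"F",o["wrist_force"].round(1),"w",round(o["width"],4),"t",o["time"])
for t in map(float,sys.argv[1:]): print(t,(R.T@B@(arc(t)-arc(th))).round(4))
E
python3 nx.py .7 .8 .9 1.0 1.1
```

```text
box tcp [-0.0281  0.0021  0.2369] r 0.1964 th 0.627 F [-8.9  2.9  4.1] w 0.0087 t 11.0167
0.7 [-0.0087  0.0108  0.    ]
0.8 [-0.0193  0.0266  0.0001]
0.9 [-0.0282  0.0434  0.0001]
1.0 [-0.0354  0.061   0.0002]
1.1 [-0.0408  0.0792  0.0003]
```

>>> send_rows(
  increments=[
    [-1, -0.007, 0.009, 0, 0],
    [-1, -0.017, 0.024, 0, 0],
    [-1, -0.026, 0.04, 0, 0],
    [-1, -0.034, 0.058, 0, 0],
    [-1, -0.039, 0.075, 0, 0],
  ],
)

```text
time: 11.43
tool_pos: [0.6004, 0.0989, 0.2784]
ee_rot: [1.79, 1.566, 0.016]
wrist_force: [-6.2, 1.4, 9.3]
width: 0.0087
```

```bash
python3 nx.py 1.1 1.2 1.3 1.4 1.5 1.6
python3 - <<'E'
from h import *
import cv2
s=robot.snapshot("scene"); c=s["image"][110:230,200:320][:,:,::-1]
cv2.imwrite(f"pics/scene6.png",cv2.resize(c,None,fx=5,fy=5,interpolation=cv2.INTER_CUBIC))
E
```

```text
box tcp [0.0482 0.0018 0.2784] r 0.1973 th 1.072 F [-6.2  1.4  9.3] w 0.0087 t 11.4333
1.1 [-0.0013  0.0052  0.    ]
1.2 [-0.0048  0.0239  0.0001]
1.3 [-0.0063  0.0428  0.0001]
1.4 [-0.006   0.0619  0.0002]
1.5 [-0.0038  0.0807  0.0003]
1.6 [0.0003 0.0993 0.0003]
```

View pics/scene6.png

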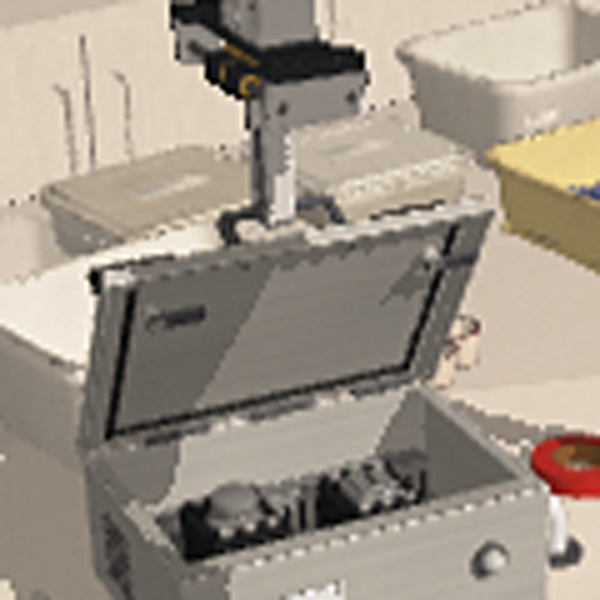

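The cover stands at about 1.1 rad, with the round button in the left half (240,495) and the contactor on the right. Continuing.

>>> send_rows(
  increments=[
    [-1, -0.002, 0.015, 0, 0],
    [-1, -0.004, 0.032, 0, 0],
    [-1, -0.005, 0.05, 0, 0],
    [-1, -0.004, 0.068, 0, 0],
    [-1, -0.002, 0.085, 0, 0],
  ],
)

```text
time: 11.9
tool_pos: [0.6858, 0.081, 0.2801]
ee_rot: [1.687, 1.561, -0.088]
wrist_force: [0.2, 0.3, 5.8]
width: 0.0089
```

```bash
python3 nx.py 1.5 1.6 1.65 1.7 1.75 1.8
```

```text
box tcp [0.1355 0.0018 0.2801] r 0.1954 th 1.52 F [0.2 0.3 5.8] w 0.0089 t 11.9
1.5 [-0.0007 -0.0037 -0.    ]
1.6 [0.0035 0.0148 0.    ]
1.65 [0.0063 0.0239 0.0001]
1.7 [0.0095 0.0329 0.0001]
1.75 [0.0132 0.0416 0.0001]
1.8 [0.0174 0.0502 0.0001]
```

>>> send_rows(
  increments=[
    [-1, 0.002, 0.01, 0, 0],
    [-1, 0.005, 0.02, 0, 0],
    [-1, 0.008, 0.03, 0, 0],
    [-1, 0.012, 0.039, 0, 0],
    [-1, 0.015, 0.045, 0, 0],
  ],
)

```text
time: 12.32
tool_pos: [0.731, 0.0715, 0.2639]
ee_rot: [1.659, 1.559, -0.116]
wrist_force: [3.5, -1.6, 5.8]
width: 0.0094
```

```bash
python3 nx.py 1.7 1.75 1.8 
python3 - <<'E'
from h import *
import cv2
for n in("scene","top"):
    s=robot.snapshot(n); c=(s["image"][110:230,200:320] if n=="scene" else s["image"][90:240,190:340])[:,:,::-1]
    cv2.imwrite(f"pics/{n}7.png",cv2.resize(c,None,fx=4,fy=4,interpolation=cv2.INTER_CUBIC))
E
```

```text
box tcp [0.1817 0.0017 0.2639] r 0.1939 th 1.772 F [ 3.5 -1.6  5.8] w 0.0094 t 12.3167
1.7 [-0.0055 -0.0126 -0.    ]
1.75 [-0.0018 -0.0038 -0.    ]
1.8 [0.0024 0.0047 0.    ]
```

View pics/scene7.png

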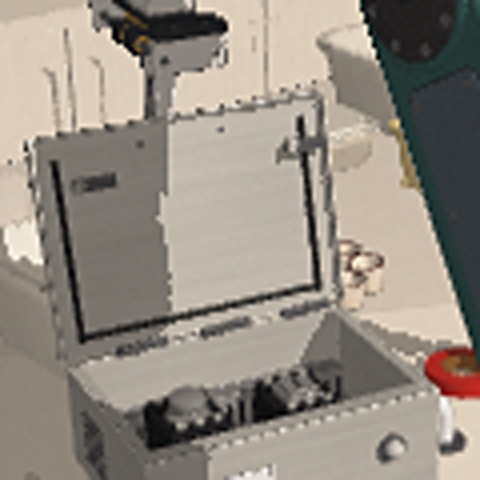

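View pics/top7.png

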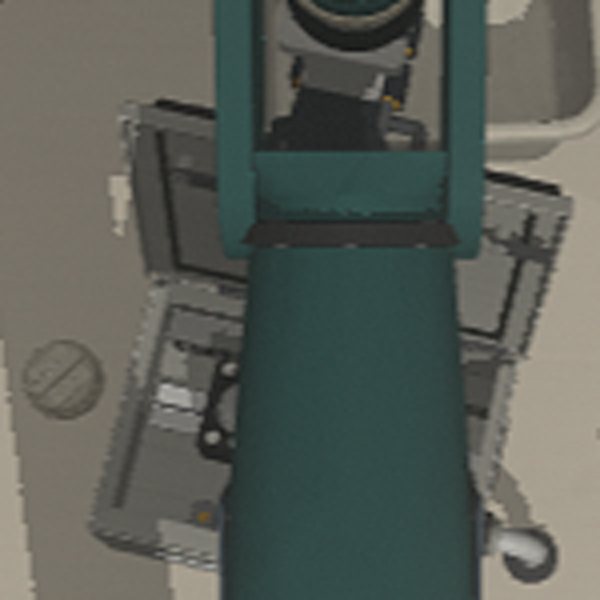

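>>> send_rows(
  increments=[
    [-1, 0.003, 0.005, 0, 0],
    [-1, 0.005, 0.009, 0, 0],
    [-1, 0.005, 0.009, 0, 0],
  ],
)

```text
time: 12.67
tool_pos: [0.7394, 0.0698, 0.2593]
ee_rot: [1.663, 1.559, -0.113]
wrist_force: [4.3, -0.9, 7.4]
width: 0.0091
```

```bash
python3 nx.py 1.8 1.83
```

```text
box tcp [0.1902 0.0017 0.2593] r 0.1936 th 1.822 F [ 4.3 -0.9  7.4] w 0.0091 t 12.6667
1.8 [-0.002  -0.0037 -0.    ]
1.83 [0.0007 0.0013 0.    ]
```

>>> send_rows(
  increments=[
    [-0.4, 0, 0, 0, 0],
    [-0.4, 0, 0, 0, 0],
    [-0.4, 0, 0, 0, 0],
    [-0.4, -0.01, 0, 0, 0],
    [-0.4, -0.02, 0, 0, 0],
  ],
)

```text
time: 13.08
tool_pos: [0.7357, 0.0709, 0.2723]
ee_rot: [-1.265, 1.567, -3.039]
wrist_force: [-1.0, -0.2, -0.4]
width: 0.0278
```

```bash
python3 nx.py 1.8
```

```text
box tcp [0.1864 0.0021 0.2723] r 0.2035 th 1.776 F [-1.  -0.2 -0.4] w 0.0278 t 13.0833
1.8 [0.002  0.0041 0.    ]
```

>>> send_rows(
  increments=[
    [-0.4, -0.02, 0, 0, 0],
    [-0.4, -0.04, 0, 0, 0],
    [-0.4, -0.06, 0, 0, 0],
    [-0.4, -0.08, 0, 0, 0],
    [-0.4, -0.08, 0, 0, 0],
  ],
)

```text
time: 13.5
tool_pos: [0.7368, 0.071, 0.3588]
ee_rot: [1.755, 1.563, -0.019]
wrist_force: [-1.0, -0.2, 1.4]
width: 0.0283
```

```bash
python3 nx.py 1.8
```

```text
box tcp [0.1875 0.0024 0.3588] r 0.2846 th 1.65 F [-1.  -0.2  1.4] w 0.0283 t 13.5
1.8 [0.011  0.0263 0.0001]
```

>>> send_rows(
  increments=[
    [-1, 0, -0.04, 0, 0],
    [-1, 0, -0.08, 0, 0],
    [-1, 0, -0.12, 0, 0],
    [-1, 0, -0.15, 0.025, 0],
    [-1, 0, -0.18, 0.05, 0],
  ],
)

```text
time: 13.92
tool_pos: [0.5474, 0.0593, 0.352]
ee_rot: [-1.266, 1.568, -3.036]
wrist_force: [0.0, -0.8, 1.4]
width: 0.0009
```

>>> send_rows(
  increments=[
    [-1, 0, -0.02, 0.035, 0],
    [-1, 0, -0.04, 0.07, 0],
    [-1, 0, -0.06, 0.105, 0],
    [-1, 0, -0.08, 0.14, 0],
    [-1, 0, -0.1, 0.175, 0],
  ],
)

```text
time: 14.33
tool_pos: [0.4145, -0.0935, 0.3523]
ee_rot: [-1.491, 1.569, 3.02]
wrist_force: [0.3, -1.0, 0.8]
width: 0.0007
```

```bash
python3 nx.py 1.8
python3 - <<'E'
from h import *
import cv2
for n in("scene","top"):
    s=robot.snapshot(n); c=(s["image"][110:230,200:320] if n=="scene" else s["image"][90:240,190:340])[:,:,::-1]
    cv2.imwrite(f"pics/{n}8.png",cv2.resize(c,None,fx=4,fy=4,interpolation=cv2.INTER_CUBIC))
E
```

```text
box tcp [-0.0943 -0.2245  0.3523] r 0.3281 th 0.703 F [ 0.3 -1.   0.8] w 0.0007 t 14.3333
1.8 [-0.0173  0.1975  0.0008]
```

View pics/scene8.png

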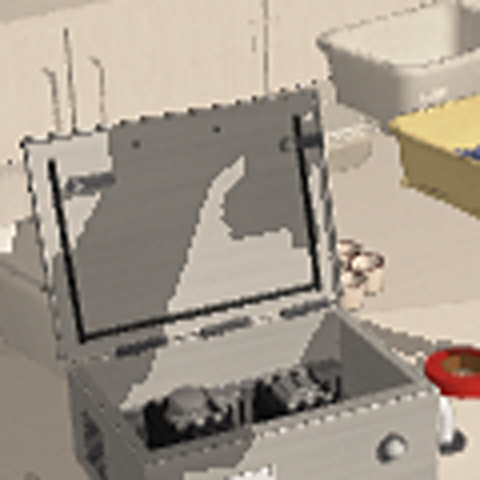

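View pics/top8.png

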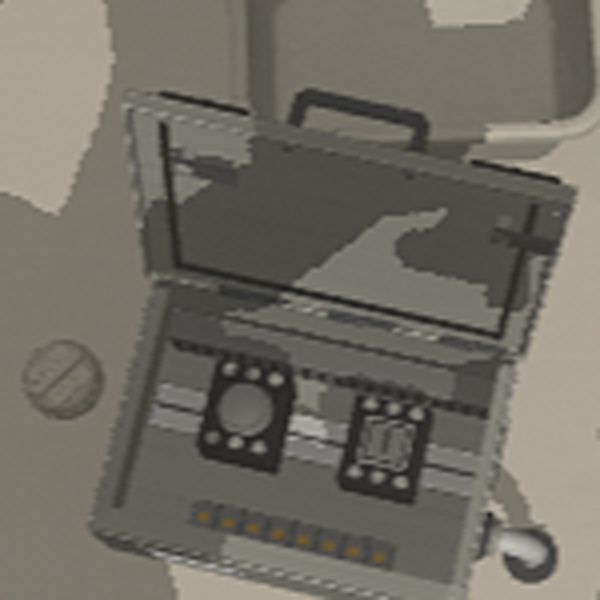

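The cover stands open with the cams on its inner side. The round plunger is at zoom (245,408), left, and the contactor bar at (386,443), right. I'll locate the plunger.

```bash
python3 - <<'E'
from h import *
s=robot.snapshot("top")
for n,u,v,z in [("reset",245,408,.093),("contactor",386,443,.075)]:
    p=ray(s,((u+.5)/4-.5+190,(v+.5)/4-.5+90),z); print(n,p.round(4),"box",(B.T@(p-O)).round(4))
s=robot.snapshot("scene")
p=ray(s,((192+.5)/4-.5+200,(396+.5)/4-.5+110),.093);print("scene reset",p.round(4),(B.T@(p-O)).round(4))
p=box([.02,.056,.093]);print(p)
p[2]=.30;go(p)
E
```

```text
reset [0.5808 0.1534 0.093 ] box [0.018  0.0512 0.093 ]
contactor [0.5601 0.0476 0.075 ] box [ 0.0193 -0.0567  0.075 ]
scene reset [0.5732 0.1549 0.093 ] [0.0102 0.0511 0.093 ]
[0.58383172 0.15772507 0.093     ]
t 14.53 tcp [ 0.416  -0.0932  0.3532] psi -0.205 q1,q6 [-0.354 -0.148] w 0.0005 F [0.2 0.  0. ]
 shift [ 0.0533  0.1132 -0.2799]
```

>>> send_rows(
  increments=[
    [-1, 0, 0.01, -0.027, 0.12],
    [-1, 0, 0.02, -0.054, 0.24],
    [-1, 0, 0.03, -0.081, 0.36],
    [-1, 0, 0.04, -0.108, 0.48],
    [-1, 0, 0.05, -0.135, 0.6],
  ],
)

```text
time: 14.95
tool_pos: [0.4939, 0.0324, 0.3527]
ee_rot: [-1.002, 1.569, 2.904]
wrist_force: [0.8, -1.3, 0.1]
width: 0.0004
```

>>> send_rows(
  increments=[
    [-1, 0, 0, 0, 0.12],
    [-1, 0, 0, 0, 0.24],
    [-1, 0, 0, 0, 0.36],
    [-1, 0, 0, 0, 0.48],
    [-1, 0, 0, 0, 0.6],
  ],
)

```text
time: 15.37
tool_pos: [0.4934, 0.0315, 0.3526]
ee_rot: [-0.386, 1.568, 2.921]
wrist_force: [-0.5, -1.0, -0.6]
width: 0.0006
```

>>> send_rows(
  increments=[
    [-1, 0, 0, 0, 0.12],
    [-1, 0, 0, 0, 0.24],
    [-1, 0, 0, 0, 0.37],
    [-1, 0, 0, 0, 0.37],
  ],
)

```text
time: 15.7
tool_pos: [0.4933, 0.0311, 0.3527]
ee_rot: [0.016, 1.569, 2.956]
wrist_force: [-0.1, 0.4, 0.2]
width: 0.0006
```

```bash
python3 - <<'E'
from h import *
p=box([.0195,.052,.25]);go(p,YAW-np.pi/2)
E
```

```text
t 15.7 tcp [0.4933 0.0311 0.3527] psi -1.772 q1,q6 [-0.052  1.72 ] w 0.0006 F [-0.1  0.4  0.2]
 shift [ 0.1025 -0.1382 -0.0631] roll 0.005 or -3.137
```

>>> send_rows(
  increments=[
    [-1, 0.02, -0.035, -0.016, 0],
    [-1, 0.045, -0.07, -0.032, 0],
    [-1, 0.07, -0.105, -0.048, 0],
    [-1, 0.1, -0.138, -0.063, 0],
    [-1, 0.1, -0.138, -0.063, 0],
  ],
)

```text
time: 16.12
tool_pos: [0.5819, 0.1564, 0.2472]
ee_rot: [0.178, 1.562, 3.126]
wrist_force: [-0.2, -0.7, -1.6]
width: 0.0004
```

>>> send_rows(
  increments=[
    [-1, 0.03, 0, 0, 0],
    [-1, 0.06, 0, 0, 0],
    [-1, 0.1, 0, 0, 0],
    [-1, 0.12, 0, 0, 0],
    [-1, 0.12, 0, 0, 0],
  ],
)

```text
time: 16.53
tool_pos: [0.5781, 0.1519, 0.1268]
ee_rot: [0.375, 1.557, -2.966]
wrist_force: [0.0, -0.3, -1.4]
width: 0.001
```

```bash
python3 - <<'E'
from h import *
import cv2
p=box([.0195,.052,.093]);go(p,YAW-np.pi/2)
for n in("scene","top"):
    s=robot.snapshot(n); c=(s["image"][90:230,180:320] if n=="scene" else s["image"][90:240,190:340])[:,:,::-1]
    cv2.imwrite(f"pics/{n}9.png",cv2.resize(c,None,fx=4,fy=4,interpolation=cv2.INTER_CUBIC))
E
```

```text
t 16.53 tcp [0.5781 0.1519 0.1268] psi -1.77 q1,q6 [0.162 1.932] w 0.001 F [ 0.  -0.3 -1.4]
 shift [ 0.0337 -0.003  -0.0044] roll 0.007 or -3.134
```

View pics/scene9.png

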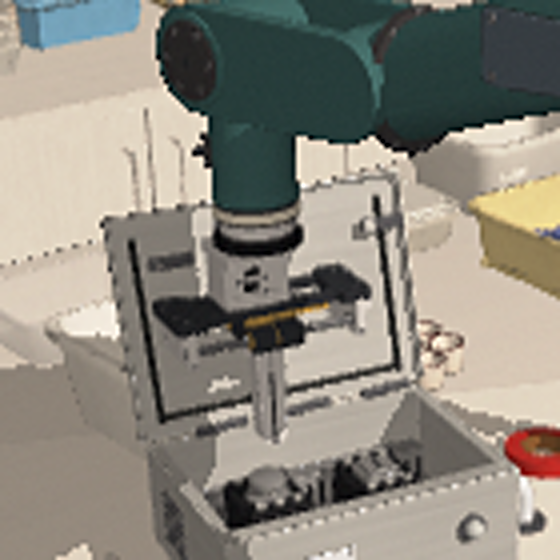

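View pics/top9.png

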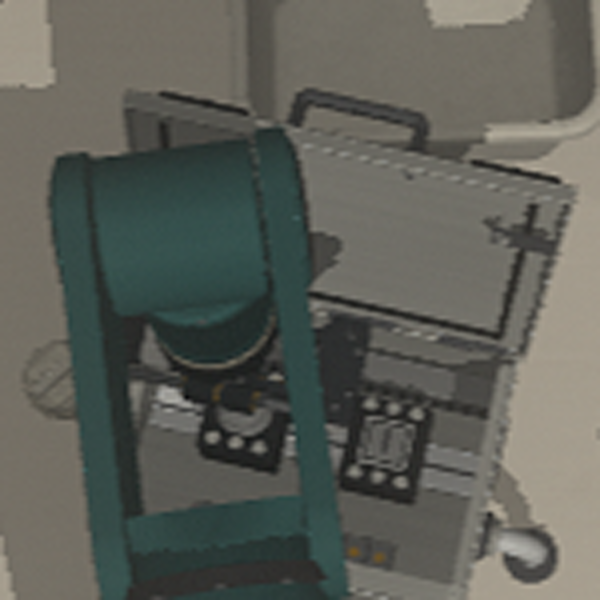

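>>> send_rows(
  increments=[
    [-1, 0.012, -0.003, -0.004, 0],
    [-1, 0.025, -0.003, -0.004, 0],
    [-1, 0.025, -0.003, -0.004, 0],
  ],
)

```text
time: 16.88
tool_pos: [0.5863, 0.154, 0.1074]
ee_rot: [0.407, 1.568, -2.936]
wrist_force: [-1.9, -0.2, 0.0]
width: 0.0006
```

```bash
python3 - <<'E'
from h import *
p=box([.0195,.052,.093]);go(p,YAW-np.pi/2)
E
```

```text
t 16.88 tcp [0.5863 0.154  0.1074] psi -1.772 q1,q6 [0.163 1.936] w 0.0006 F [-1.9 -0.2  0. ]
 shift [0.0144 0.0008 0.0036] roll 0.004 or -3.137
```

>>> send_rows(
  increments=[
    [-1, 0.008, 0, 0.003, 0],
    [-1, 0.014, 0, 0.003, 0],
    [-1, 0.019, 0, 0.003, 0],
    [-1, 0.023, 0, 0.003, 0],
  ],
)

```text
time: 17.22
tool_pos: [0.5838, 0.1546, 0.0869]
ee_rot: [-2.539, 1.57, 0.401]
wrist_force: [-2.8, 0.2, 6.4]
width: 0.0006
```

```bash
python3 - <<'E'
from h import *
p=box([.0195,.052,.085]);go(p,YAW-np.pi/2)
E
```

```text
t 17.22 tcp [0.5838 0.1546 0.0869] psi -1.773 q1,q6 [0.165 1.938] w 0.0006 F [-2.8  0.2  6.4]
 shift [0.0019 0.001  0.0011] roll 0.004 or -3.138
```

>>> send_rows(
  increments=[
    [-1, 0.002, 0, 0.001, 0],
    [-1, 0.004, 0, 0.001, 0],
    [-1, 0.004, 0, 0.001, 0],
  ],
)

```text
time: 17.47
tool_pos: [0.5838, 0.1547, 0.085]
ee_rot: [-2.95, 1.567, -0.01]
wrist_force: [-1.8, -1.7, 9.0]
width: 0.0005
```

```bash
python3 - <<'E'
from h import *
p=box([.0195,.052,.085]);go(p,YAW-np.pi/2)
E
```

```text
t 17.47 tcp [0.5838 0.1547 0.085 ] psi -1.773 q1,q6 [0.165 1.939] w 0.0005 F [-1.8 -1.7  9. ]
 shift [0.     0.001  0.0011] roll 0.004 or -3.138
```

A bit more, to be certain of the stop.

>>> send_rows(
  increments=[
    [-1, 0.002, 0, 0, 0],
    [-1, 0.004, 0, 0, 0],
    [-1, 0.004, 0, 0, 0],
  ],
)

```text
time: 17.72
tool_pos: [0.5839, 0.1547, 0.0848]
ee_rot: [-2.917, 1.566, 0.022]
wrist_force: [-9.0, -2.7, 20.6]
width: 0.0002
```

```bash
python3 - <<'E'
from h import *
p=box([.0195,.052,.085]);go(p,YAW-np.pi/2)
E
```

```text
t 17.72 tcp [0.5839 0.1547 0.0848] psi -1.773 q1,q6 [0.166 1.939] w 0.0002 F [-9.  -2.7 20.6]
 shift [-0.0002  0.001   0.0012] roll 0.004 or -3.138
```

The TCP stays at z 0.085 while the force rises to 21 N, so the plunger is on its stop. Retracting and moving aside.

>>> send_rows(
  increments=[
    [-1, -0.015, 0, 0, 0],
    [-1, -0.04, 0, 0, 0],
    [-1, -0.08, 0, 0, 0],
    [-1, -0.12, 0, 0, 0],
    [-1, -0.16, 0, 0, 0],
  ],
)

```text
time: 18.13
tool_pos: [0.5824, 0.1546, 0.2394]
ee_rot: [0.568, 1.57, -2.775]
wrist_force: [1.7, 0.5, 0.5]
width: 0.0004
```

>>> send_rows(
  increments=[
    [-1, -0.04, 0, 0, 0],
    [-1, -0.08, 0.01, 0.01, 0],
    [-1, -0.1, 0.045, 0.02, 0],
    [-1, -0.1, 0.08, 0.03, 0],
    [-1, -0.1, 0.11, 0.045, 0],
  ],
)

```text
time: 18.55
tool_pos: [0.5171, 0.0546, 0.3404]
ee_rot: [-3.107, 1.565, -0.168]
wrist_force: [0.0, -0.3, -0.8]
width: 0.0007
```

>>> send_rows(
  increments=[
    [-1, 0, 0.035, 0.02, 0],
    [-1, 0, 0.07, 0.04, 0],
    [-1, 0, 0.105, 0.06, 0],
    [-1, 0, 0.14, 0.08, 0],
    [-1, 0, 0.14, 0.08, 0],
  ],
)

```text
time: 18.97
tool_pos: [0.4069, -0.069, 0.3393]
ee_rot: [2.116, 1.567, -1.236]
wrist_force: [-0.5, 1.0, -0.4]
width: 0.0004
```

```bash
python3 - <<'E'
from h import *
import cv2
s=robot.snapshot("scene"); c=s["image"][90:230,180:320][:,:,::-1]
cv2.imwrite("pics/scene10.png",cv2.resize(c,None,fx=4,fy=4,interpolation=cv2.INTER_CUBIC))
s=robot.snapshot("top"); cv2.imwrite("pics/top10.png",s["image"][:,:,::-1])
c=s["image"][90:240,190:340][:,:,::-1];cv2.imwrite("pics/top10z.png",cv2.resize(c,None,fx=4,fy=4,interpolation=cv2.INTER_CUBIC))
print(robot.get_obs())
E
```

```text
{'time': 19.0667, 'joint_positions': array([-2.96512705e-01, -2.02136036e-01,  1.38300423e+00,  3.94122081e-04,
        1.95862312e+00,  1.47982040e+00]), 'qvel': array([ 0.050937  ,  0.03522871, -0.01615484,  0.00820864, -0.00172263,
        0.00406259]), 'joint_torque': array([-8.98153335e-01, -2.21185344e+01, -2.98504597e+01, -1.02691313e-01,
       -6.10285540e-03, -3.79835721e-02]), 'tool_pos': array([ 0.40978881, -0.06588199,  0.338668  ]), 'ee_rot': array([-3.0608014 ,  1.56866357, -0.1245961 ]), 'wrist_force': array([ 1.0879357 , -0.63231681,  0.30500212]), 'wrist_torque': array([ 0.0336606 , -0.02255881,  0.05549917]), 'width': 0.00033504330422263356}
```

View pics/scene10.png

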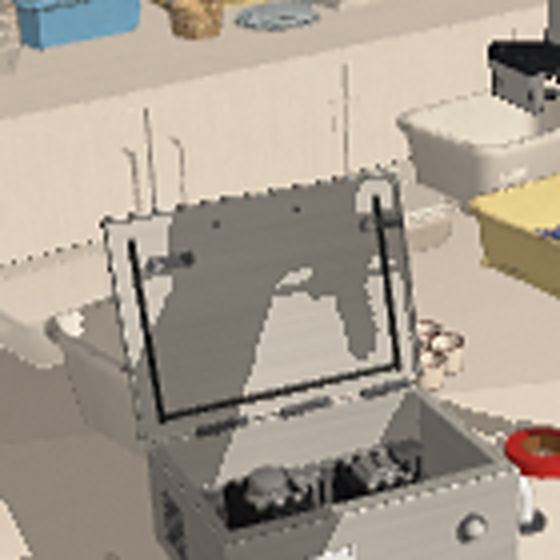

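View pics/top10.png

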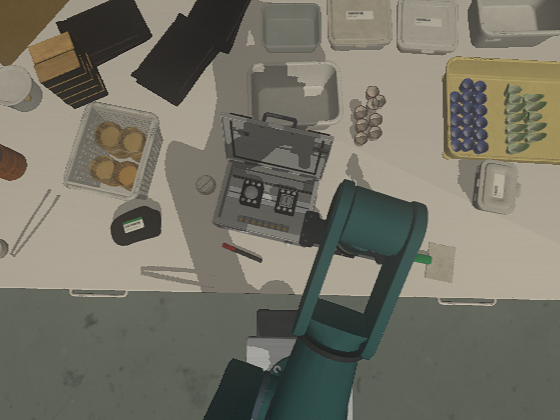

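View pics/top10z.png

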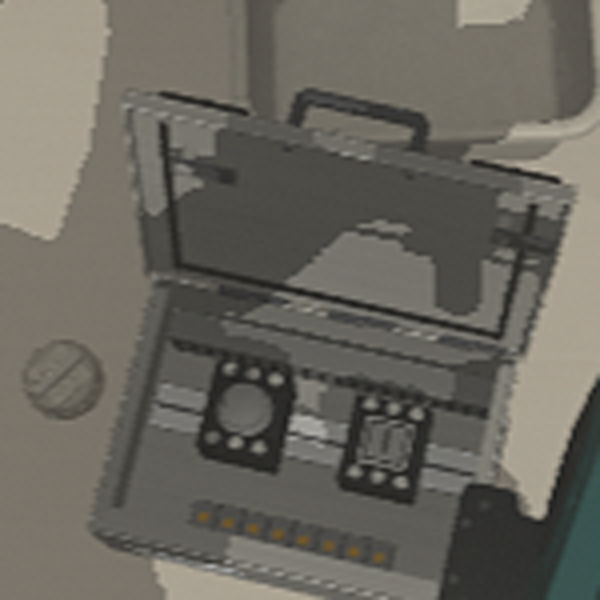

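The cover is at its stop, the plunger at (245,408) shows as it did before the press, the contactor looks unchanged, and the timer, marker and tongs are where they were. The arm touches nothing, so I'm handing in.

>>> send_rows(
  increments=[
    [-1, 0, 0, 0, 0],
    [-1, 0, 0, 0, 0],
    [-1, 0, 0, 0, 0],
  ],
)

```text
time: 19.32
tool_pos: [0.411, -0.0641, 0.3378]
ee_rot: [-0.331, 1.57, 2.611]
wrist_force: [0.6, 0.2, -0.1]
width: 0.0002
```

```bash
python3 -c "
from bench import robot
print(robot.get_obs()['wrist_force'],robot.close_job())"
```

```text
the job is handed in; nothing more can be done
[ 0.6237166   0.22528643 -0.14317579] None
```

The starter box is reset and the job is handed in, at about 19 s of the 72 s allowed.

- **Latches:** I turned the right latch, then the left, a quarter turn anticlockwise with the cover shut. The moment rose at the stop on both, and both wings showed parallel to the front edge in the images.
- **Cover:** I swung it by its handle to about 1.82 rad and let it go. It stayed open in every picture after that.
- **Reset plunger:** I pressed it until the tool stopped at z = 0.085 m, with the force rising to about 21 N against the solid stop. I then retracted. In the last top view the button looks the same as before the press, so it appears to have come back out. That view gives no depth, so I couldn't measure its height.
- **Contactor and table:** I did not touch the contactor bar. In the last top view the timer, marker and tongs were where they started. The arm hid part of the right side, so I did not re-check the tape roll or spray bottle there, though the tape roll is unmoved in the last scene view.

**Disagreements:**
- My reading of the button in the scene camera was about 8 mm off the top-camera one along x. I used the top-camera reading, which matched the given layout.
- The width on the 10 mm handle read about 9 mm, and the bar sat about 6 mm nearer the fingertips than planned. The grip held throughout.

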